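# Level the pastry display shelf

### The job

First screw both black hold-down bolts at the hinge end of the display shelf clockwise, fully home to their stops. Then level the sprung shelf: turn the red foot knob until, with the yellow spirit level pressed down on the shelf by its black rubber pad so that the shelf is seated on its frame, the bubble stands between the two black lines. Finish while still holding the level pressed down like this, firmly but gently, and leave the jar, the cup and the shaker where they are.

Things in the scene. Friction and masses are not known exactly. Their poses are not given: they have to be found in the camera images.
- bolt_near_grip (a point): Centre of the near hold-down bolt's knob: black, round, knurled, upright, diameter 34 mm, 24 mm tall (top 12 mm above this point), standing 30 mm clear above a steel base plate 10 mm thick. Axes are those of the fixed stand: x across the shelf away from the robot, y along the shelf toward the hinge end, z up; they do not turn with the knob.
- bolt_far_grip (a point): Same for the second hold-down bolt, 110 mm farther along the stand's x.
- bolt_near (a joint): Turn of the near bolt (rad): grows clockwise seen from above; starts at 0.1 to 0.6 and its home stop is at 1.4. Friction torque 0.08 N m; the bolt does not move up or down.
- bolt_far (a joint): Same for the far bolt.
- foot_grip (a point): Centre of the red, round, knurled foot knob at the other end of the stand: diameter 38 mm, 28 mm tall (top 14 mm above this point), underside 100 mm above the worktop, axis 45 mm beyond the end of the shelf board. It turns about the vertical and stays at its height and where it is left, also while the shelf is pressed; friction 0.14 N m. Axes as the stand's, not turning.
- stand: The fixed stand, origin on the worktop under the shelf's centre, axes x across, y toward the hinge end. Red knob clockwise from above raises the foot (-y) end: 0.020 rad of tilt per rad of knob, moving the bubble about 11 mm toward the foot end. At the start the foot end is too low and needs 0.5 to 1.5 rad clockwise; the knob can turn 1.9 rad either way.
- shelf_top (a point): Centre of the upper face of the wooden shelf board (200 mm along its x, 300 mm along its y, 21 mm thick, about 87 mm above the worktop), hinged at its +y end to the stand.
- shelf (a joint): How far the shelf is sprung up off its metal frame (rad): 0 pressed down and seated, 0.020 when let go. About 3 to 4 N down on the level's pad seats it, whereby the pad sinks about 3 mm; the bubble tells the truth only when it is seated.
- level_pad (a point): Centre of the top of the black rubber pad (40 x 28 mm) in the middle of the yellow spirit level, which lies loose on the shelf: 200 x 30 mm, 35 mm high to the pad's top, 0.28 kg. x along the level toward the foot end, z up. Press straight down here.
- bubble (a joint): Offset of the white bubble along the level (m) from the middle of its green vial, which lies 56 mm from the pad on the hinge side; positive toward the foot end, that is foot end too high. Within 3.2 mm it stands between the lines; the vial's ends are at 20 mm. It settles in about 1.5 s after a movement.
- board: The wooden board itself, fixed to the sprung shelf; origin at the centre of its underside.
- level: The yellow spirit level; origin at the centre of its underside, axes as level_pad.
- cocoa_jar: Bystander: spice jar with a white lid, diameter 47 mm, 98 mm tall, origin under its centre; leave alone.
- green_cup: Bystander: green espresso cup, 64 x 88 mm, 56 mm tall, origin under its centre; leave alone.
- sugar_shaker: Bystander: glass shaker with a grey top, diameter 44 mm, 90 mm tall, origin under its centre; leave alone.
Things that resemble listed ones, but are neither listed nor needed, are in the scene too. Leave any pink or turquoise look-alike of the level alone.

How it is judged:
On the way, in this order (a step that is already met when the one before it is completed fails the run):
1. both hold-down bolts are home at their stops (value of joint each of bolt_near, bolt_far above 1.3 rad), for 0.2 s.
2. the level is pressed on the seated shelf with the bubble between the lines (contact force between any of the fingers, the arm and level above 3 N and value of joint bubble between -0.0032 and 0.0032 m and angle between shelf_top's own z axis and vertical below 0.008 rad and angle between level_pad's own z axis and vertical below 0.012 rad and contact force between level and board above 3 N and horizontal distance between level_pad and shelf_top below 0.07 m and angle between the x axis of level_pad and the y axis of shelf_top, either way round below 0.35 rad and value of joint shelf below 0.003 rad), for 0.3 s.
At the end, for the whole second after the job is handed in: Both bolts within 0.1 rad of their stops; level flat on the shelf (within 70 mm of its middle, 20 degrees of its length), pressed by the robot with over 3 N; shelf seated (under 0.003 rad) and level within 0.008 rad; bubble within 3.2 mm of the middle; robot still pressing (all of step 1 and all of step 2); the arm keeps its last pose, push and grip.
It fails at once if the level is pressed with more than 60 N (contact force between any of the arm, the fingers and level above 60 N).
It fails at once if the jar, the cup or the shaker is moved by more than 3 cm (distance of any of cocoa_jar, green_cup, sugar_shaker from where it was at the start of the episode above 0.03 m).
It also fails if it takes over 72 s, if anything falls off the work surface, if the arm or the gripper's body presses on something with over 40 N, if the wrist force passes 120 N, or if a joint passes its speed limit or range.

### The arm

A 6-joint arm with a two-finger parallel gripper is mounted at the origin on a cart in front of the work surface, level with it; the furniture and walls round the work are solid. World frame = base frame: x ahead of the robot, y to its left, z up, the work surface at z = 0. Lengths are in m, angles in rad, forces in N, time in s.
With the tool pointing down it reaches from about 0.375 to 0.75 m from the base axis. Payload 9 kg.
Tool frame: the origin (TCP) lies between the finger pads; the fingertips stand 22 mm ahead of it and the grasp point (between the pads) lies 3 mm ahead of it; z points along the fingers, y is the line along which they close (so a half turn about z gives the same grasp; the last joint's range is limited). The gripper opens to 85 mm and grips with 20 to 120 N. Pads are 22 mm wide; open, the fingers measure 114 mm over their backs; the gripper's body (76 mm by 85 mm) begins 54 mm behind the grasp point. The pads swing forward as they close: fully open they stand 13 mm farther back than shut.
Start: joints at [-1.434, 0.104, 0.097, 1.564, 0, 1.353], TCP at [0.208, -0.563, 0.253] pointing down, gripper open.
Joint ranges: [-2.99, 2.99], [-0.84, 1.86], [-1.1, 1.16], [-1.84, 2.11], [-1.51, 1.56], [-3.14, 3.14]. Speed limits (rad/s): [2.22, 2.22, 2.57, 3.14, 3.14, 3.14].

### API

Orientations are given as a unit quaternion [x, y, z, w].
In Python, from plant import bot, viewer gives the robot as it stands.
- The arm moves only by the tool jog_arm, never from a script. Its argument "rows" is a list of rows, each an object of numbers: "dx", "dy", "dz": the shift along the tool's x, y, z normalised to -1 to 1, where 1 is 0.2 m; "ax", "ay", "az": the turn, a rotation vector about the tool's x, y, z normalised to -1 to 1, where 1 is 360 degrees; "hand": the opening, from 0 (shut) to 1 (fully open). A call has 1 to 10 rows; each row is the pose to reach, as a shift and turn from the pose commanded when the call began, along the tool's axes at that moment, turning the shorter way round; what a row does not reach only later rows make up. A row lasts 1/12 s, in which the tool goes at most 41.7 mm and 7.16 degrees, less where a joint would pass 70% of its speed; a pose out of reach is approached as far as the arm can. A call with a number of a shift or a turn outside -1 to 1 is refused whole. A call with a gripper value outside its range is refused whole. The fingers move at their own pace and stop on an object; "squeeze" is the grip in N (left out, the last holds). Time passes only in rows, so rows that repeat a pose let the fingers close. It gives the time, the measured TCP pose, the force, the opening and the grip force at its end, in the units of the state.
- bot.state(): the state, without advancing time (a new reading comes with each control period).
- viewer.read_camera(name): name is "scene" or "top" or "wrist"; returns a dict with "pixels" (480x640x3 uint8, blue, green, red), "fx", "fy", "cx", "cy" (pixels), "eye" and "rotation" of the camera in the world. Camera axes: x right, y down, z forward; pixel columns grow to the right and rows downward; lengths in m; the calibration is good to about 2 mm. A picture is of the moment at which its call begins. There is no depth.
- bot.sign_off(): hands the job in; it is judged then, once.
The state is a dict: "t": time; "joints": joint angles; "dq": joint speeds; "tau": joint torques, N m; "tcp_pos": TCP position; "orientation": TCP orientation; "force": force on the tool from outside, world axes, zero at the start; "ft_torque": the same for the moment, N m; "grip_width": opening from 0.0 (shut) to 1.0 (fully open); "grip_force": force on a finger pad.
Only numpy, scipy, OpenCV 4.12 (cv2) and the standard library are available. Lean on these libraries where they do the work, as an engineer would, in place of code of your own. Each camera call takes 0.05 s, during which the arm holds its last target. There are 200 camera calls.

## Working session

There is one attempt and no reset: what is moved stays moved. The work goes in short steps, Python scripts to look and compute and a tool call to move; the robot and the scene stay as the last step left them, time stands still between calls to the robot, and variables do not carry over. Pictures are saved under pics/ and viewed, at most 10 in all, crops included, and the job is handed in when it is done.

Besides the shell and the picture viewer there is one more tool, called by a JSON object that holds its "name" and its "arguments", one argument or row to a line. jog_arm: Moves the arm, as the interface text tells. Scaled input: -1 to 1 covers 0.2 m each way for a shift and 360 degrees each way for a turn. Its arguments: {"type":"object","properties":{"rows":{"type":"array","items":{"type":"object","properties":{"dx":{"type":"number","minimum":-1,"maximum":1},"dy":{"type":"number","minimum":-1,"maximum":1},"dz":{"type":"number","minimum":-1,"maximum":1},"ax":{"type":"number","minimum":-1,"maximum":1},"ay":{"type":"number","minimum":-1,"maximum":1},"az":{"type":"number","minimum":-1,"maximum":1},"hand":{"type":"number"}}}},"squeeze":{"type":"number"}},"required":["rows"]}

```bash
mkdir -p pics; ls; python3 - <<'E'
from plant import bot, viewer
import cv2,numpy as np,pickle
d={}
for n in("scene","top"):
    c=viewer.read_camera(n); d[n]=c
    cv2.imwrite(f"pics/{n}0.png",c["pixels"]); print(n,c["fx"],c["cx"],c["cy"],np.round(c["eye"],3),np.round(c["rotation"],3).tolist())
pickle.dump(d,open("cams.pkl","wb"))
s=bot.state();print(s)
E
```

```text
pics
scene 494.5574343308269 318.3978150330553 236.944689562635 [0.028 0.706 1.009] [-0.286, 0.878, -0.362, 0.13]
top 601.1279185127246 329.5361103672556 243.14830906133028 [0.394 0.021 1.7  ] [-0.695, 0.717, -0.042, 0.041]
{'t': 0.1, 'joints': array([-1.43370091e+00,  1.04643121e-01,  9.65602254e-02,  1.56389801e+00,
        1.13010594e-05,  1.35310124e+00]), 'dq': array([ 9.92615316e-04, -1.73111538e-03,  1.37054199e-03,  9.75810966e-04,
       -9.83485072e-04, -9.59551219e-05]), 'tau': array([ 6.51631679e-03, -5.58207250e+01,  5.04719532e+01,  1.31963496e-02,
       -2.52034006e-04, -1.93795785e-05]), 'tcp_pos': array([ 0.20841382, -0.56235578,  0.25260526]), 'orientation': array([ 9.84306509e-01,  1.76466272e-01,  2.95085831e-05, -5.91579321e-04]), 'force': array([0.53863917, 0.64060381, 0.73993333]), 'ft_torque': array([0.03762397, 0.02010983, 0.02414776]), 'grip_force': 0.0, 'grip_width': 0.9971743532516546}
```

View pics/scene0.png

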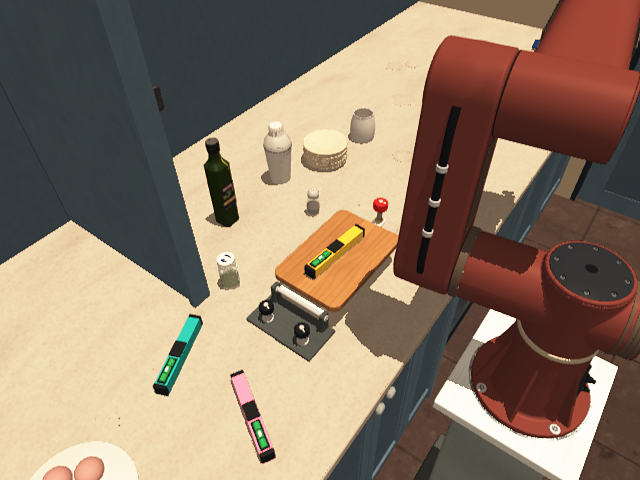

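View pics/top0.png

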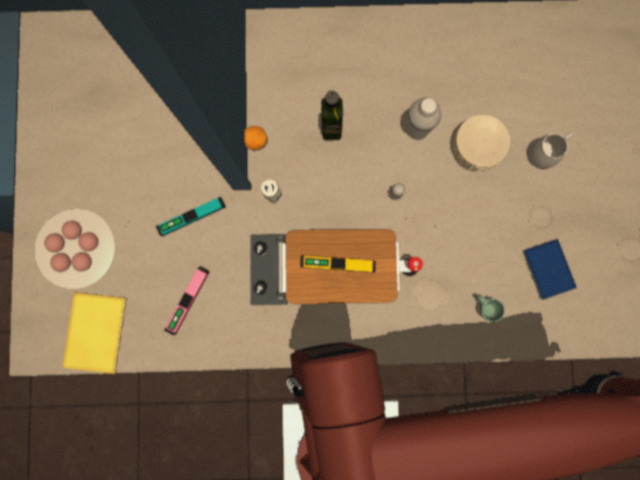

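The pictures show the shelf at top (340,265), bolts at top (260,248) and (260,288), and the red knob at (415,265). In the scene view the bolts are at (266,310) and (302,331).

Look-alike check:
- **Levels:** yellow at top (338,264) is the one wanted. Turquoise (190,216) and pink (187,300) are decoys, and the yellow cloth at (95,333) is not a level.
- **Red:** knob at top (415,265); the orange at (255,137) could only be confused by colour.

I choose the yellow level on the wooden board and check it with a close crop.

```bash
cat > h.py <<'E'
import numpy as np,cv2,pickle
from scipy.spatial.transform import Rotation as R
def ray(c,u,v):
    q=np.asarray(c["rotation"]); M=R.from_quat(q).as_matrix() if q.size==4 else q
    d=M@np.array([(u-c["cx"])/c["fx"],(v-c["cy"])/c["fy"],1.]); return np.asarray(c["eye"]),d/np.linalg.norm(d)
def plane(c,u,v,z):
    e,d=ray(c,u,v); return e+d*(z-e[2])/d[2]
def tri(c1,p1,c2,p2):
    A=[];b=[]
    for c,p in((c1,p1),(c2,p2)):
        e,d=ray(c,*p); P=np.eye(3)-np.outer(d,d); A.append(P); b.append(P@e)
    return np.linalg.lstsq(np.vstack(A),np.hstack(b),rcond=None)[0]
def proj(c,X):
    q=np.asarray(c["rotation"]); M=R.from_quat(q).as_matrix()
    p=M.T@(np.asarray(X)-c["eye"]); return c["fx"]*p[0]/p[2]+c["cx"],c["fy"]*p[1]/p[2]+c["cy"]
def blobs(m,a=15):
    n,l,s,ce=cv2.connectedComponentsWithStats(m.astype(np.uint8)); return [(s[i].tolist(),np.round(ce[i],1)) for i in range(1,n) if s[i,4]>=a]
E
python3 - <<'E'
from h import *
d=pickle.load(open("cams.pkl","rb"))
for n,(x0,x1,y0,y1) in {"scene":(230,430,180,370),"top":(240,440,220,310)}.items():
    im=d[n]["pixels"];h=cv2.cvtColor(im,cv2.COLOR_BGR2HSV).astype(int)
    sub=h[y0:y1,x0:x1]
    H,S,V=sub[...,0],sub[...,1],sub[...,2]
    for nm,m in dict(red=((H<5)|(H>174))&(S>180)&(V>110),yellow=(H>22)&(H<33)&(S>180)&(V>120),black=V<32,green=(H>45)&(H<75)&(S>150),wood=(H>6)&(H<20)&(S>110)&(V>80)).items():
        print(n,nm,[(s[:5],(ce+[x0,y0]).tolist()) for s,ce in blobs(m)])
a=cv2.resize(d["scene"]["pixels"][200:360,240:400],(800//2,400),interpolation=cv2.INTER_CUBIC)
b=cv2.resize(d["top"]["pixels"][220:310,240:330],(400,400),interpolation=cv2.INTER_CUBIC)
cv2.imwrite("pics/crop1.png",np.hstack([a,b]))
E
```

```text
scene red [([143, 18, 15, 15, 151], [380.0, 205.2])]
scene yellow [([108, 46, 24, 19, 201], [349.5, 234.6]), ([85, 72, 19, 18, 42], [324.5, 260.5])]
scene black [([0, 20, 8, 26, 144], [232.9, 212.8]), ([195, 26, 5, 26, 83], [427.6, 221.4]), ([187, 57, 13, 37, 265], [422.2, 254.5]), ([75, 85, 10, 14, 77], [309.4, 272.1]), ([29, 120, 15, 15, 92], [266.0, 309.0]), ([64, 145, 15, 13, 76], [301.2, 333.3])]
scene green [([81, 71, 19, 15, 86], [320.3, 258.2])]
scene wood [([0, 15, 6, 7, 19], [232.2, 198.0]), ([45, 30, 124, 102, 6263], [337.0, 260.7]), ([145, 37, 8, 6, 26], [378.2, 220.0])]
top red [([169, 38, 13, 14, 98], [414.4, 263.2])]
top yellow [([106, 40, 26, 11, 244], [358.6, 264.9]), ([67, 44, 23, 4, 32], [319.3, 265.8])]
top black []
top green [([67, 40, 6, 3, 17], [309.4, 261.1]), ([81, 41, 6, 3, 18], [323.5, 262.0])]
top wood [([45, 9, 113, 76, 7331], [341.0, 266.4])]
```

View pics/crop1.png

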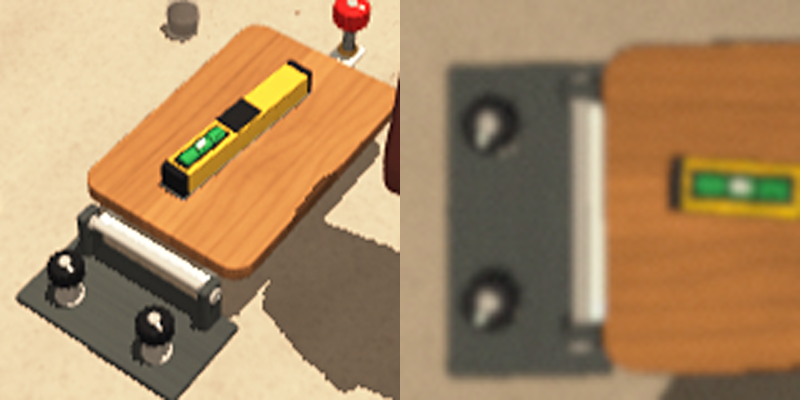

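The crop confirms the choice. The yellow level has its vial on the hinge side. The two black knobs have white pointer marks, far at top (260.7,248.1) and near at (260.3,287.1).

```bash
python3 - <<'E'
from h import *
d=pickle.load(open("cams.pkl","rb"));S,T=d["scene"],d["top"]
for n,ps,pt,z in(("near",(302,331),(260.3,287.1),.058),("far",(266.3,309),(260.7,248.1),.058),("foot",(380,205.2),(414.6,263.8),.12)):
    print(n,tri(S,ps,T,pt).round(4),"top@z",plane(T,*pt,z).round(4),"scene@z",plane(S,*ps,z-.006).round(4))
im=T["pixels"];h=cv2.cvtColor(im,cv2.COLOR_BGR2HSV).astype(int)[220:310,240:440]
m=((h[...,0]>6)&(h[...,0]<20)&(h[...,1]>110)&(h[...,2]>80)).astype(np.uint8)
c=max(cv2.findContours(m,0,2)[0],key=cv2.contourArea)
r=cv2.minAreaRect(c);b=cv2.boxPoints(r)+[240,220];print(r[1:],[plane(T,*p,.09).round(4).tolist() for p in b],np.mean([plane(T,*p,.09) for p in b],0))
# level: yellow+black+green inside board = not wood
n=((h[...,0]>22)|(h[...,2]<45)).astype(np.uint8); n[:25]=0;n[60:]=0;n[:,:55]=0;n[:,145:]=0
ys,xs=np.nonzero(n);r=cv2.minAreaRect(np.c_[xs,ys].astype(np.float32));b=cv2.boxPoints(r)+[240,220];print(r[1:],[plane(T,*p,.12).round(4).tolist() for p in b],np.mean([plane(T,*p,.12) for p in b],0))
print(plane(S,330,245.5,.122), plane(T,338.5,264,.122))
E
```

```text
near [0.4722 0.2092 0.0437] top@z [0.4733 0.2087 0.058 ] scene@z [0.4666 0.2124 0.052 ]
far [0.5818 0.2074 0.041 ] top@z [0.5803 0.2058 0.058 ] scene@z [0.5751 0.2129 0.052 ]
foot [ 0.5192 -0.2076  0.1109] top@z [ 0.519 -0.206  0.12 ] scene@z [ 0.517  -0.2047  0.114 ]
((111.99998474121094, 74.99998474121094), 0.0) [[0.4247, 0.14, 0.09], [0.6266, 0.1355, 0.09], [0.6172, -0.1673, 0.09], [0.4155, -0.1584, 0.09]] [ 0.5209807  -0.01251197  0.09      ]
((66.45247650146484, 9.77829360961914), 3.814074993133545) [[0.5219, 0.084, 0.12], [0.5477, 0.0816, 0.12], [0.5305, -0.0929, 0.12], [0.5048, -0.0902, 0.12]] [ 0.52622415 -0.00438378  0.12      ]
[0.53439527 0.00618564 0.122     ] [ 0.52452186 -0.00547314  0.122     ]
```

```bash
cat >> h.py <<'E'
def pose():
    from plant import bot
    s=bot.state(); M=R.from_quat(s["orientation"]).as_matrix(); return s,np.array(s["tcp_pos"]),M
def plan(targets,start=None):
    "targets: [(x,y,z,yaw_deg of tool x)], prints calls"
    s,p,M=pose() if start is None else start
    print("t",round(s["t"],2),"tcp",p.round(4),"yaw",round(np.degrees(np.arctan2(M[1,0],M[0,0])),1),"tilt",(M[:,2]).round(4),"F",s["force"].round(1),"T",s["ft_torque"].round(2),"w",round(s["grip_width"],3),"gf",round(s["grip_force"],1))
    for x,y,z,yaw in targets:
        c,n=np.cos(np.radians(yaw)),np.sin(np.radians(yaw)); G=np.array([[c,n,0],[n,-c,0],[0,0,-1.]])
        D=np.array([x,y,z])-p; rv=R.from_matrix(M.T@G).as_rotvec(); t=M.T@D
        k=int(np.ceil(max(abs(t).max()/.2, np.linalg.norm(t)/.35, np.linalg.norm(rv)/np.radians(60),1)))
        for i in range(k):
            d=M.T@(D/k)/.2; rr=rv/k/(2*np.pi)
            print("  d",d.round(4),"a",rr.round(4),"rows>=",int(np.ceil(max(np.linalg.norm(D/k)/.0417,np.degrees(np.linalg.norm(rv/k))/7.16)))+1)
            M=M@R.from_rotvec(rv/k).as_matrix(); p=p+D/k
E
python3 -c "
from h import *
plan([(.43,-.25,.24,50),(.4725,.209,.20,126),(.4725,.209,.053,126)])"
```

```text
t 0.1 tcp [ 0.2084 -0.5624  0.2526] yaw 20.3 tilt [-2.0e-04  1.2e-03 -1.0e+00] F [0.5 0.6 0.7] T [0.04 0.02 0.02] w 0.997 gf 0.0
  d [ 0.7907 -0.5398  0.0323] a [-0.0001 -0.     -0.0412] rows>= 6
  d [ 0.9026 -0.3193  0.0319] a [-0.0001 -0.     -0.0412] rows>= 6
  d [ 0.9473 -0.6562  0.1   ] a [-0.      0.     -0.1056] rows>= 7
  d [1.1505 0.0661 0.1   ] a [-0.      0.     -0.1056] rows>= 7
  d [0.    0.    0.735] a [0. 0. 0.] rows>= 5
```

{"name": "jog_arm", "arguments": {
  "rows": [
    {"dx": 0.79,"dy": -0.54,"dz": 0.03,"az": -0.041,"hand": 1},
    {"dx": 0.79,"dy": -0.54,"dz": 0.03,"az": -0.041,"hand": 1},
    {"dx": 0.79,"dy": -0.54,"dz": 0.03,"az": -0.041,"hand": 1},
    {"dx": 0.79,"dy": -0.54,"dz": 0.03,"az": -0.041,"hand": 1},
    {"dx": 0.79,"dy": -0.54,"dz": 0.03,"az": -0.041,"hand": 1},
    {"dx": 0.79,"dy": -0.54,"dz": 0.03,"az": -0.041,"hand": 1},
    {"dx": 0.79,"dy": -0.54,"dz": 0.03,"az": -0.041,"hand": 1}
  ]
}}

```text
schema error: expected keys dx, dy, dz, ax, ay, az, hand
```

{"name": "jog_arm", "arguments": {
  "rows": [
    {"dx": 0.9,"dy": -0.32,"dz": 0.03,"az": -0.041,"hand": 1},
    {"dx": 0.9,"dy": -0.32,"dz": 0.03,"az": -0.041,"hand": 1},
    {"dx": 0.9,"dy": -0.32,"dz": 0.03,"az": -0.041,"hand": 1},
    {"dx": 0.9,"dy": -0.32,"dz": 0.03,"az": -0.041,"hand": 1},
    {"dx": 0.9,"dy": -0.32,"dz": 0.03,"az": -0.041,"hand": 1},
    {"dx": 0.9,"dy": -0.32,"dz": 0.03,"az": -0.041,"hand": 1},
    {"dx": 0.9,"dy": -0.32,"dz": 0.03,"az": -0.041,"hand": 1},
    {"dx": 0.9,"dy": -0.32,"dz": 0.03,"az": -0.041,"hand": 1}
  ]
}}

```text
schema error: expected keys dx, dy, dz, ax, ay, az, hand
```

```bash
python3 -c "
from h import *
plan([(.44,-.06,.22,76),(.46,.10,.2,101),(.4725,.209,.15,126)])"
```

```text
t 0.1 tcp [ 0.2084 -0.5624  0.2526] yaw 20.3 tilt [-2.0e-04  1.2e-03 -1.0e+00] F [0.5 0.6 0.7] T [0.04 0.02 0.02] w 0.997 gf 0.0
  d [ 0.9792 -0.9764  0.0829] a [-0.0001 -0.0001 -0.0773] rows>= 8
  d [ 1.3219 -0.4063  0.0821] a [-0.0001 -0.0001 -0.0773] rows>= 8
  d [ 0.8004 -0.0965  0.1   ] a [ 0.     -0.     -0.0694] rows>= 5
  d [0.5231 0.1653 0.25  ] a [ 0.      0.     -0.0694] rows>= 5
```

{"name": "jog_arm", "arguments": {
  "rows": [
    {"dx": 0.79,"dy": -0.54,"dz": 0.03,"ax": 0,"ay": 0,"az": -0.041,"hand": 1},
    {"dx": 0.79,"dy": -0.54,"dz": 0.03,"ax": 0,"ay": 0,"az": -0.041,"hand": 1},
    {"dx": 0.79,"dy": -0.54,"dz": 0.03,"ax": 0,"ay": 0,"az": -0.041,"hand": 1},
    {"dx": 0.79,"dy": -0.54,"dz": 0.03,"ax": 0,"ay": 0,"az": -0.041,"hand": 1},
    {"dx": 0.79,"dy": -0.54,"dz": 0.03,"ax": 0,"ay": 0,"az": -0.041,"hand": 1},
    {"dx": 0.79,"dy": -0.54,"dz": 0.03,"ax": 0,"ay": 0,"az": -0.041,"hand": 1},
    {"dx": 0.79,"dy": -0.54,"dz": 0.03,"ax": 0,"ay": 0,"az": -0.041,"hand": 1}
  ]
}}

```text
t: 0.68
tcp_pos: [0.3198, -0.4055, 0.2473]
orientation: [0.953, 0.303, -0.0, 0.0]
force: [0.2, 0.0, 0.1]
grip_width: 1.0
grip_force: 0.0
```

{"name": "jog_arm", "arguments": {
  "rows": [
    {"dx": 0.9,"dy": -0.32,"dz": 0.03,"ax": 0,"ay": 0,"az": -0.041,"hand": 1},
    {"dx": 0.9,"dy": -0.32,"dz": 0.03,"ax": 0,"ay": 0,"az": -0.041,"hand": 1},
    {"dx": 0.9,"dy": -0.32,"dz": 0.03,"ax": 0,"ay": 0,"az": -0.041,"hand": 1},
    {"dx": 0.9,"dy": -0.32,"dz": 0.03,"ax": 0,"ay": 0,"az": -0.041,"hand": 1},
    {"dx": 0.9,"dy": -0.32,"dz": 0.03,"ax": 0,"ay": 0,"az": -0.041,"hand": 1},
    {"dx": 0.9,"dy": -0.32,"dz": 0.03,"ax": 0,"ay": 0,"az": -0.041,"hand": 1},
    {"dx": 0.9,"dy": -0.32,"dz": 0.03,"ax": 0,"ay": 0,"az": -0.041,"hand": 1},
    {"dx": 0.9,"dy": -0.32,"dz": 0.03,"ax": 0,"ay": 0,"az": -0.041,"hand": 1}
  ]
}}

```text
t: 1.35
tcp_pos: [0.4292, -0.2517, 0.2411]
orientation: [0.907, 0.421, -0.0, 0.0]
force: [-0.5, -0.0, 0.8]
grip_width: 0.998
grip_force: 0.0
```

```bash
python3 -c "
from h import *
plan([(.44,-.06,.22,76),(.46,.10,.2,101),(.4725,.209,.15,126)])"
```

```text
t 1.35 tcp [ 0.4292 -0.2517  0.2411] yaw 49.8 tilt [-5.e-04 -2.e-04 -1.e+00] F [-0.5 -0.   0.8] T [-0.01 -0.01 -0.  ] w 0.998 gf 0.0
  d [ 0.767  -0.5774  0.1051] a [-0.0001  0.0001 -0.0728] rows>= 6
  d [ 0.8004 -0.0965  0.1   ] a [-0.     -0.     -0.0694] rows>= 5
  d [0.5231 0.1653 0.25  ] a [-0.     -0.     -0.0694] rows>= 5
```

{"name": "jog_arm", "arguments": {
  "rows": [
    {"dx": 0.767,"dy": -0.577,"dz": 0.1,"ax": 0,"ay": 0,"az": -0.073,"hand": 1},
    {"dx": 0.767,"dy": -0.577,"dz": 0.1,"ax": 0,"ay": 0,"az": -0.073,"hand": 1},
    {"dx": 0.767,"dy": -0.577,"dz": 0.1,"ax": 0,"ay": 0,"az": -0.073,"hand": 1},
    {"dx": 0.767,"dy": -0.577,"dz": 0.1,"ax": 0,"ay": 0,"az": -0.073,"hand": 1},
    {"dx": 0.767,"dy": -0.577,"dz": 0.1,"ax": 0,"ay": 0,"az": -0.073,"hand": 1},
    {"dx": 0.767,"dy": -0.577,"dz": 0.1,"ax": 0,"ay": 0,"az": -0.073,"hand": 1}
  ]
}}

```text
t: 1.85
tcp_pos: [0.4399, -0.0565, 0.2209]
orientation: [0.787, 0.617, 0.0, -0.001]
force: [0.1, -1.0, -0.0]
grip_width: 0.996
grip_force: 0.0
```

{"name": "jog_arm", "arguments": {
  "rows": [
    {"dx": 0.8,"dy": -0.097,"dz": 0.1,"ax": 0,"ay": 0,"az": -0.069,"hand": 0.8},
    {"dx": 0.8,"dy": -0.097,"dz": 0.1,"ax": 0,"ay": 0,"az": -0.069,"hand": 0.8},
    {"dx": 0.8,"dy": -0.097,"dz": 0.1,"ax": 0,"ay": 0,"az": -0.069,"hand": 0.8},
    {"dx": 0.8,"dy": -0.097,"dz": 0.1,"ax": 0,"ay": 0,"az": -0.069,"hand": 0.8},
    {"dx": 0.8,"dy": -0.097,"dz": 0.1,"ax": 0,"ay": 0,"az": -0.069,"hand": 0.8},
    {"dx": 0.8,"dy": -0.097,"dz": 0.1,"ax": 0,"ay": 0,"az": -0.069,"hand": 0.8}
  ]
}}

```text
t: 2.35
tcp_pos: [0.46, 0.101, 0.2009]
orientation: [0.636, 0.772, -0.0, -0.0]
force: [0.3, 0.1, 0.1]
grip_width: 0.797
grip_force: 0.0
```

{"name": "jog_arm", "arguments": {
  "rows": [
    {"dx": 0.523,"dy": 0.165,"dz": 0.25,"ax": 0,"ay": 0,"az": -0.069,"hand": 0.8},
    {"dx": 0.523,"dy": 0.165,"dz": 0.25,"ax": 0,"ay": 0,"az": -0.069,"hand": 0.8},
    {"dx": 0.523,"dy": 0.165,"dz": 0.25,"ax": 0,"ay": 0,"az": -0.069,"hand": 0.8},
    {"dx": 0.523,"dy": 0.165,"dz": 0.25,"ax": 0,"ay": 0,"az": -0.069,"hand": 0.8},
    {"dx": 0.523,"dy": 0.165,"dz": 0.25,"ax": 0,"ay": 0,"az": -0.069,"hand": 0.8},
    {"dx": 0.523,"dy": 0.165,"dz": 0.25,"ax": 0,"ay": 0,"az": -0.069,"hand": 0.8}
  ]
}}

```text
t: 2.85
tcp_pos: [0.4731, 0.208, 0.1514]
orientation: [0.458, 0.889, -0.0, 0.0]
force: [-0.3, -0.9, -0.0]
grip_width: 0.799
grip_force: 0.0
```

```bash
python3 - <<'E'
from h import *
from plant import viewer
plan([(.4725,.209,.053,126)])
c=viewer.read_camera("wrist");cv2.imwrite("pics/w1.png",c["pixels"]);pickle.dump(c,open("w1.pkl","wb"))
print(np.round(c["eye"],3),proj(c,(.4725,.209,.064)),proj(c,(.5815,.207,.064)))
E
```

```text
t 2.85 tcp [0.4731 0.208  0.1514] yaw 125.5 tilt [ 0.e+00 -7.e-04 -1.e+00] F [-0.3 -0.9 -0. ] T [0.05 0.03 0.  ] w 0.799 gf 0.0
  d [6.200e-03 4.000e-04 4.922e-01] a [-0.0001  0.0001 -0.0013] rows>= 4
[0.425 0.277 0.272] (np.float64(316.1071773715582), np.float64(252.2962519508933)) (np.float64(438.95365775763923), np.float64(336.9670094208557))
```

View pics/w1.png

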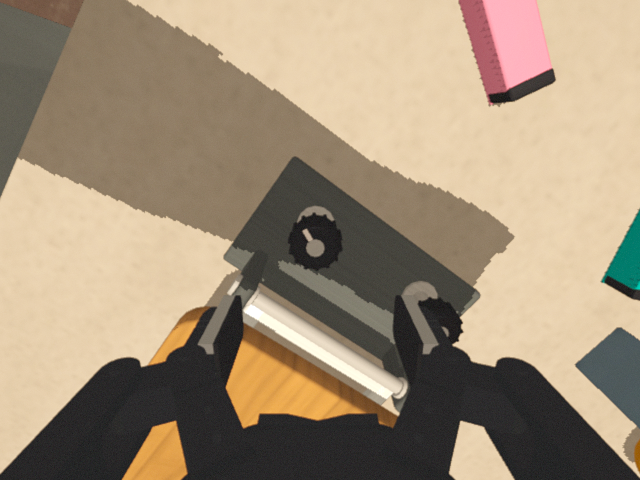

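The wrist view shows the near knob's top at (315,242) and the far knob at about (440,318), partly hidden by the finger. That is slightly up-image from my projection at (316,252).

```bash
python3 - <<'E'
from h import *
c=pickle.load(open("w1.pkl","rb"))
g=cv2.cvtColor(c["pixels"],cv2.COLOR_BGR2GRAY)[200:285,275:360]
for th in(30,38):
    m=(g<th).astype(np.uint8); b=sorted(blobs(m),key=lambda s:-s[0][4])[:3]; print(th,[(s,(ce+[275,200]).tolist()) for s,ce in b])
for p in((315,242),):
    for z in(.052,.064):print(plane(c,*p,z).round(4))
T=pickle.load(open("cams.pkl","rb"))["top"]
print(tri(c,(315,242),T,(260.3,287.1)).round(4))
plan([(.471,.212,.053,126)])
E
```

```text
30 [([20, 17, 13, 12, 46], [301.1, 222.4]), ([39, 16, 14, 9, 37], [320.9, 219.8]), ([33, 14, 11, 7, 24], [313.0, 217.1])]
38 [([13, 14, 54, 57, 1698], [315.4, 241.3])]
[0.4702 0.2108 0.052 ]
[0.4678 0.2144 0.064 ]
[0.4726 0.2095 0.0465]
t 2.9 tcp [0.4733 0.208  0.1518] yaw 125.5 tilt [ 8.e-04 -5.e-04 -1.e+00] F [ 0.4 -0.6 -0.2] T [-0.03 -0.03  0.01] w 0.8 gf 0.0
  d [0.0235 0.0021 0.4942] a [ 0.0001  0.0001 -0.0014] rows>= 4
```

{"name": "jog_arm", "arguments": {
  "rows": [
    {"dx": 0.021,"dy": 0.002,"dz": 0.25,"ax": 0,"ay": 0,"az": 0,"hand": 0.8},
    {"dx": 0.021,"dy": 0.002,"dz": 0.49,"ax": 0,"ay": 0,"az": 0,"hand": 0.8},
    {"dx": 0.021,"dy": 0.002,"dz": 0.49,"ax": 0,"ay": 0,"az": 0,"hand": 0.8},
    {"dx": 0.021,"dy": 0.002,"dz": 0.49,"ax": 0,"ay": 0,"az": 0,"hand": 0.8},
    {"dx": 0.021,"dy": 0.002,"dz": 0.49,"ax": 0,"ay": 0,"az": 0,"hand": 0.8}
  ],
  "squeeze": 25
}}

```text
t: 3.32
tcp_pos: [0.4706, 0.2122, 0.0538]
orientation: [0.457, 0.889, -0.0, 0.0]
force: [0.4, 0.8, 0.4]
grip_width: 0.804
grip_force: 0.0
```

{"name": "jog_arm", "arguments": {
  "rows": [
    {"dx": 0,"dy": 0,"dz": 0,"ax": 0,"ay": 0,"az": 0,"hand": 0.2},
    {"dx": 0,"dy": 0,"dz": 0,"ax": 0,"ay": 0,"az": 0,"hand": 0.2},
    {"dx": 0,"dy": 0,"dz": 0,"ax": 0,"ay": 0,"az": 0,"hand": 0.2},
    {"dx": 0,"dy": 0,"dz": 0,"ax": 0,"ay": 0,"az": 0,"hand": 0.2},
    {"dx": 0,"dy": 0,"dz": 0,"ax": 0,"ay": 0,"az": 0,"hand": 0.2},
    {"dx": 0,"dy": 0,"dz": 0,"ax": 0,"ay": 0,"az": 0,"hand": 0.2}
  ]
}}

```text
t: 3.82
tcp_pos: [0.4689, 0.2114, 0.0552]
orientation: [0.456, 0.89, -0.003, -0.0]
force: [-17.2, -15.7, 20.2]
grip_width: 0.387
grip_force: 24.4
```

```bash
python3 -c "
from h import *
plan([])"
```

```text
t 3.82 tcp [0.4689 0.2114 0.0552] yaw 125.7 tilt [-0.0028 -0.0055 -1.    ] F [-17.2 -15.7  20.2] T [-3.14  3.53 -0.13] w 0.387 gf 24.4
```

{"name": "jog_arm", "arguments": {
  "rows": [
    {"dx": 0,"dy": -0.013,"dz": -0.012,"ax": 0,"ay": 0,"az": 0,"hand": 0.2},
    {"dx": 0,"dy": -0.013,"dz": -0.012,"ax": 0,"ay": 0,"az": 0,"hand": 0.2},
    {"dx": 0,"dy": -0.013,"dz": -0.012,"ax": 0,"ay": 0,"az": 0,"hand": 0.2}
  ]
}}

```text
t: 4.07
tcp_pos: [0.4685, 0.2112, 0.0558]
orientation: [0.456, 0.89, -0.001, 0.001]
force: [3.1, -3.6, -11.0]
grip_width: 0.382
grip_force: 30.0
```

```bash
python3 -c "
from h import *
plan([])"
```

```text
t 4.07 tcp [0.4685 0.2112 0.0558] yaw 125.7 tilt [ 9.0e-04 -1.7e-03 -1.0e+00] F [  3.1  -3.6 -11. ] T [-0.84 -0.52 -0.01] w 0.382 gf 30.0
```

{"name": "jog_arm", "arguments": {
  "rows": [
    {"dx": 0,"dy": 0,"dz": 0.005,"ax": 0,"ay": 0,"az": 0.02,"hand": 0.2},
    {"dx": 0,"dy": 0,"dz": 0.005,"ax": 0,"ay": 0,"az": 0.04,"hand": 0.2},
    {"dx": 0,"dy": 0,"dz": 0.005,"ax": 0,"ay": 0,"az": 0.06,"hand": 0.2},
    {"dx": 0,"dy": 0,"dz": 0.005,"ax": 0,"ay": 0,"az": 0.08,"hand": 0.2},
    {"dx": 0,"dy": 0,"dz": 0.005,"ax": 0,"ay": 0,"az": 0.1,"hand": 0.2},
    {"dx": 0,"dy": 0,"dz": 0.005,"ax": 0,"ay": 0,"az": 0.12,"hand": 0.2}
  ]
}}

```text
t: 4.57
tcp_pos: [0.4696, 0.2115, 0.0557]
orientation: [0.752, 0.659, 0.001, 0.001]
force: [5.9, -3.4, -7.5]
grip_width: 0.384
grip_force: 30.2
```

```bash
python3 -c "
from h import *
plan([])"
```

```text
t 4.57 tcp [0.4696 0.2115 0.0557] yaw 82.4 tilt [ 0.0032 -0.001  -1.    ] F [ 5.9 -3.4 -7.5] T [-0.57 -1.03  0.14] w 0.384 gf 30.2
```

{"name": "jog_arm", "arguments": {
  "rows": [
    {"dx": 0,"dy": 0,"dz": 0,"ax": 0,"ay": 0,"az": 0.02,"hand": 0.2},
    {"dx": 0,"dy": 0,"dz": 0,"ax": 0,"ay": 0,"az": 0.04,"hand": 0.2},
    {"dx": 0,"dy": 0,"dz": 0,"ax": 0,"ay": 0,"az": 0.06,"hand": 0.2},
    {"dx": 0,"dy": 0,"dz": 0,"ax": 0,"ay": 0,"az": 0.075,"hand": 0.2},
    {"dx": 0,"dy": 0,"dz": 0,"ax": 0,"ay": 0,"az": 0.09,"hand": 0.2},
    {"dx": 0,"dy": 0,"dz": 0,"ax": 0,"ay": 0,"az": 0.105,"hand": 0.2}
  ]
}}

```text
t: 5.07
tcp_pos: [0.4712, 0.2117, 0.0566]
orientation: [0.925, 0.381, 0.003, 0.002]
force: [8.7, -6.1, -4.8]
grip_width: 0.382
grip_force: 29.0
```

```bash
python3 -c "
from h import *
plan([])"
```

```text
t 5.07 tcp [0.4712 0.2117 0.0566] yaw 44.8 tilt [ 6.7e-03 -7.0e-04 -1.0e+00] F [ 8.7 -6.1 -4.8] T [-0.95 -2.    0.57] w 0.382 gf 29.0
```

{"name": "jog_arm", "arguments": {
  "rows": [
    {"dx": 0,"dy": 0,"dz": 0,"ax": 0,"ay": 0,"az": 0,"hand": 0.8},
    {"dx": 0,"dy": 0,"dz": 0,"ax": 0,"ay": 0,"az": 0,"hand": 0.8},
    {"dx": 0,"dy": 0,"dz": 0,"ax": 0,"ay": 0,"az": 0,"hand": 0.8},
    {"dx": 0,"dy": 0,"dz": 0,"ax": 0,"ay": 0,"az": 0,"hand": 0.8},
    {"dx": 0,"dy": 0,"dz": -0.25,"ax": 0,"ay": 0,"az": 0,"hand": 0.8},
    {"dx": 0,"dy": 0,"dz": -0.45,"ax": 0,"ay": 0,"az": 0,"hand": 0.8},
    {"dx": 0,"dy": 0,"dz": -0.45,"ax": 0,"ay": 0,"az": 0,"hand": 0.8},
    {"dx": 0,"dy": 0,"dz": -0.45,"ax": 0,"ay": 0,"az": 0,"hand": 0.8}
  ]
}}

```text
t: 5.73
tcp_pos: [0.4703, 0.2126, 0.1488]
orientation: [0.924, 0.383, 0.003, 0.001]
force: [0.2, 0.6, -0.7]
grip_width: 0.8
grip_force: 0.0
```

```bash
python3 - <<'E'
from h import *
from plant import viewer
plan([(.580,.2095,.15,126),(.580,.2095,.055,126)])
c=viewer.read_camera("wrist");pickle.dump(c,open("w2.pkl","wb"))
o=c["pixels"]; u,v=proj(c,(.471,.211,.064)); print(u,v); u,v=int(u),int(v)
cv2.imwrite("pics/w2.png",o)
E
```

```text
t 5.73 tcp [0.4703 0.2126 0.1488] yaw 45.1 tilt [ 0.0064  0.0011 -1.    ] F [ 0.2  0.6 -0.7] T [-0.07 -0.01 -0.05] w 0.8 gf 0.0
  d [ 0.1882  0.1998 -0.0012] a [ 5.000e-04 -1.000e-04 -1.124e-01] rows>= 7
  d [ 0.0136  0.2741 -0.0022] a [ 5.000e-04 -1.000e-04 -1.124e-01] rows>= 7
  d [-0.    -0.     0.475] a [-0. -0.  0.] rows>= 4
320.8817623002819 257.4525712561907
```

View pics/w2.png

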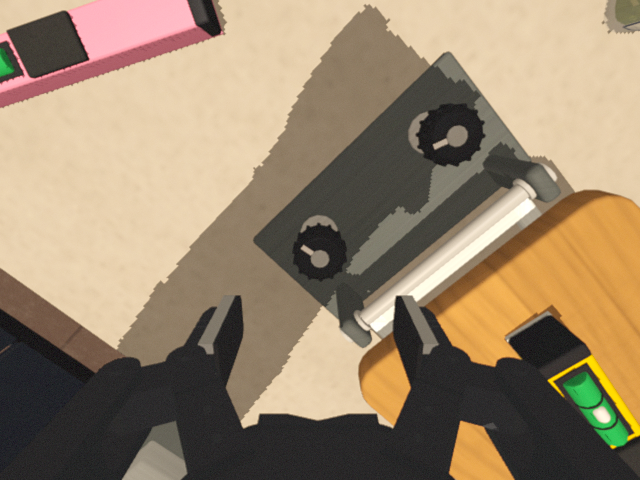

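Near pointer heading went from about 159° to 105°, and the torque rose from 0.14 to 0.57 N m, so the near bolt is at its stop. The far knob's top is at (450,133), with its pointer at about 161°.

```bash
python3 - <<'E'
from h import *
c=pickle.load(open("w2.pkl","rb"))
for p in((320,251),(450,134)): print(plane(c,*p,.056).round(4))
print(plane(c,320,251,.056)+[.11,-.002,0])
plan([(.580,.2095,.15,126),(.580,.2095,.055,126)])
E
```

```text
[0.4716 0.2123 0.056 ]
[0.5796 0.2106 0.056 ]
[0.58160885 0.21031537 0.056     ]
t 5.78 tcp [0.4692 0.2123 0.1465] yaw 45.1 tilt [ 3.3e-03  5.0e-04 -1.0e+00] F [-0.1  0.4 -0.1] T [-0.04 -0.03  0.05] w 0.803 gf 0.0
  d [ 0.1906  0.2012 -0.0079] a [ 3.000e-04 -1.000e-04 -1.124e-01] rows>= 7
  d [ 0.0144  0.2767 -0.0084] a [ 3.000e-04 -1.000e-04 -1.124e-01] rows>= 7
  d [ 0.    -0.     0.475] a [ 0.  0. -0.] rows>= 4
```

{"name": "jog_arm", "arguments": {
  "rows": [
    {"dx": 0.193,"dy": 0.2,"dz": -0.01,"ax": 0,"ay": 0,"az": -0.112,"hand": 0.8},
    {"dx": 0.193,"dy": 0.2,"dz": -0.01,"ax": 0,"ay": 0,"az": -0.112,"hand": 0.8},
    {"dx": 0.193,"dy": 0.2,"dz": -0.01,"ax": 0,"ay": 0,"az": -0.112,"hand": 0.8},
    {"dx": 0.193,"dy": 0.2,"dz": -0.01,"ax": 0,"ay": 0,"az": -0.112,"hand": 0.8},
    {"dx": 0.193,"dy": 0.2,"dz": -0.01,"ax": 0,"ay": 0,"az": -0.112,"hand": 0.8},
    {"dx": 0.193,"dy": 0.2,"dz": -0.01,"ax": 0,"ay": 0,"az": -0.112,"hand": 0.8},
    {"dx": 0.193,"dy": 0.2,"dz": -0.01,"ax": 0,"ay": 0,"az": -0.112,"hand": 0.8}
  ]
}}

```text
t: 6.37
tcp_pos: [0.5228, 0.211, 0.145]
orientation: [0.734, 0.679, -0.001, -0.001]
force: [-0.6, -0.9, 0.4]
grip_width: 0.801
grip_force: 0.0
```

{"name": "jog_arm", "arguments": {
  "rows": [
    {"dx": 0.015,"dy": 0.277,"dz": -0.01,"ax": 0,"ay": 0,"az": -0.112,"hand": 0.8},
    {"dx": 0.015,"dy": 0.277,"dz": -0.01,"ax": 0,"ay": 0,"az": -0.112,"hand": 0.8},
    {"dx": 0.015,"dy": 0.277,"dz": -0.01,"ax": 0,"ay": 0,"az": -0.112,"hand": 0.8},
    {"dx": 0.015,"dy": 0.277,"dz": -0.01,"ax": 0,"ay": 0,"az": -0.112,"hand": 0.8},
    {"dx": 0.015,"dy": 0.277,"dz": -0.01,"ax": 0,"ay": 0,"az": -0.112,"hand": 0.8},
    {"dx": 0.015,"dy": 0.277,"dz": -0.01,"ax": 0,"ay": 0,"az": -0.112,"hand": 0.8},
    {"dx": 0.015,"dy": 0.277,"dz": -0.01,"ax": 0,"ay": 0,"az": -0.112,"hand": 0.8}
  ]
}}

```text
t: 6.95
tcp_pos: [0.5786, 0.2096, 0.1475]
orientation: [0.456, 0.89, -0.001, -0.001]
force: [0.4, -0.6, -0.5]
grip_width: 0.802
grip_force: 0.0
```

```bash
python3 -c "
from h import *
plan([(.580,.210,.055,126)])"
```

```text
t 6.95 tcp [0.5786 0.2096 0.1475] yaw 125.7 tilt [-1.7e-03 -3.0e-04 -1.0e+00] F [ 0.4 -0.6 -0.5] T [ 0.01 -0.01 -0.03] w 0.802 gf 0.0
  d [-0.0028  0.0078  0.4624] a [-0.0002 -0.0001 -0.0007] rows>= 4
```

{"name": "jog_arm", "arguments": {
  "rows": [
    {"dx": -0.003,"dy": 0.007,"dz": 0.22,"ax": 0,"ay": 0,"az": 0,"hand": 0.8},
    {"dx": -0.003,"dy": 0.007,"dz": 0.455,"ax": 0,"ay": 0,"az": 0,"hand": 0.8},
    {"dx": -0.003,"dy": 0.007,"dz": 0.455,"ax": 0,"ay": 0,"az": 0,"hand": 0.8},
    {"dx": -0.003,"dy": 0.007,"dz": 0.455,"ax": 0,"ay": 0,"az": 0,"hand": 0.8},
    {"dx": -0.003,"dy": 0.007,"dz": 0.455,"ax": 0,"ay": 0,"az": 0,"hand": 0.2},
    {"dx": -0.003,"dy": 0.007,"dz": 0.455,"ax": 0,"ay": 0,"az": 0,"hand": 0.2},
    {"dx": -0.003,"dy": 0.007,"dz": 0.455,"ax": 0,"ay": 0,"az": 0,"hand": 0.2},
    {"dx": -0.003,"dy": 0.007,"dz": 0.455,"ax": 0,"ay": 0,"az": 0,"hand": 0.2},
    {"dx": -0.003,"dy": 0.007,"dz": 0.455,"ax": 0,"ay": 0,"az": 0,"hand": 0.2},
    {"dx": -0.003,"dy": 0.007,"dz": 0.455,"ax": 0,"ay": 0,"az": 0,"hand": 0.2}
  ]
}}

```text
t: 7.78
tcp_pos: [0.5797, 0.2083, 0.0607]
orientation: [0.457, 0.889, -0.002, 0.0]
force: [-16.9, -12.0, 16.8]
grip_width: 0.384
grip_force: 25.7
```

```bash
python3 -c "
from h import *
plan([])"
```

```text
t 7.78 tcp [0.5797 0.2083 0.0607] yaw 125.6 tilt [-0.0017 -0.0039 -1.    ] F [-16.9 -12.   16.8] T [-2.42  3.53  0.01] w 0.384 gf 25.7
```

{"name": "jog_arm", "arguments": {
  "rows": [
    {"dx": 0,"dy": -0.012,"dz": -0.007,"ax": 0,"ay": 0,"az": 0,"hand": 0.2},
    {"dx": 0,"dy": -0.012,"dz": -0.007,"ax": 0,"ay": 0,"az": 0,"hand": 0.2}
  ]
}}

```text
t: 7.95
tcp_pos: [0.5795, 0.2082, 0.061]
orientation: [0.457, 0.89, 0.0, 0.001]
force: [-1.8, -3.1, 2.9]
grip_width: 0.382
grip_force: 28.3
```

{"name": "jog_arm", "arguments": {
  "rows": [
    {"dx": 0,"dy": 0,"dz": 0,"ax": 0,"ay": 0,"az": 0.02,"hand": 0.2},
    {"dx": 0,"dy": 0,"dz": 0,"ax": 0,"ay": 0,"az": 0.04,"hand": 0.2},
    {"dx": 0,"dy": 0,"dz": 0,"ax": 0,"ay": 0,"az": 0.06,"hand": 0.2},
    {"dx": 0,"dy": 0,"dz": 0,"ax": 0,"ay": 0,"az": 0.08,"hand": 0.2},
    {"dx": 0,"dy": 0,"dz": 0,"ax": 0,"ay": 0,"az": 0.1,"hand": 0.2},
    {"dx": 0,"dy": 0,"dz": 0,"ax": 0,"ay": 0,"az": 0.12,"hand": 0.2}
  ]
}}

```text
t: 8.45
tcp_pos: [0.5796, 0.2082, 0.0609]
orientation: [0.753, 0.658, 0.0, 0.001]
force: [-3.1, -5.3, 2.3]
grip_width: 0.384
grip_force: 28.3
```

```bash
python3 -c "
from h import *
plan([])"
```

```text
t 8.45 tcp [0.5796 0.2082 0.0609] yaw 82.3 tilt [ 2.e-03 -8.e-04 -1.e+00] F [-3.1 -5.3  2.3] T [-0.81  0.65  0.08] w 0.384 gf 28.3
```

{"name": "jog_arm", "arguments": {
  "rows": [
    {"dx": 0,"dy": 0,"dz": 0,"ax": 0,"ay": 0,"az": 0.02,"hand": 0.2},
    {"dx": 0,"dy": 0,"dz": 0,"ax": 0,"ay": 0,"az": 0.04,"hand": 0.2},
    {"dx": 0,"dy": 0,"dz": 0,"ax": 0,"ay": 0,"az": 0.06,"hand": 0.2},
    {"dx": 0,"dy": 0,"dz": 0,"ax": 0,"ay": 0,"az": 0.075,"hand": 0.2},
    {"dx": 0,"dy": 0,"dz": 0,"ax": 0,"ay": 0,"az": 0.09,"hand": 0.2},
    {"dx": 0,"dy": 0,"dz": 0,"ax": 0,"ay": 0,"az": 0.105,"hand": 0.2}
  ]
}}

```text
t: 8.95
tcp_pos: [0.5803, 0.2089, 0.061]
orientation: [0.925, 0.38, 0.002, 0.001]
force: [3.4, 0.0, -0.1]
grip_width: 0.378
grip_force: 27.4
```

```bash
python3 -c "
from h import *
plan([])"
```

```text
t 8.95 tcp [0.5803 0.2089 0.061 ] yaw 44.7 tilt [ 3.8e-03  4.0e-04 -1.0e+00] F [ 3.4  0.  -0.1] T [-0.15 -0.49  0.34] w 0.378 gf 27.4
```

{"name": "jog_arm", "arguments": {
  "rows": [
    {"dx": 0,"dy": 0,"dz": 0,"ax": 0,"ay": 0,"az": 0,"hand": 0.8},
    {"dx": 0,"dy": 0,"dz": 0,"ax": 0,"ay": 0,"az": 0,"hand": 0.8},
    {"dx": 0,"dy": 0,"dz": 0,"ax": 0,"ay": 0,"az": 0,"hand": 0.8},
    {"dx": 0,"dy": 0,"dz": 0,"ax": 0,"ay": 0,"az": 0,"hand": 0.8},
    {"dx": 0,"dy": 0,"dz": -0.25,"ax": 0,"ay": 0,"az": 0,"hand": 0.8},
    {"dx": 0,"dy": 0,"dz": -0.45,"ax": 0,"ay": 0,"az": 0,"hand": 0.8},
    {"dx": 0,"dy": 0,"dz": -0.7,"ax": 0,"ay": 0,"az": 0,"hand": 0.8},
    {"dx": 0,"dy": 0,"dz": -0.9,"ax": 0,"ay": 0,"az": 0,"hand": 0.8},
    {"dx": 0,"dy": 0,"dz": -0.9,"ax": 0,"ay": 0,"az": 0,"hand": 0.8},
    {"dx": 0,"dy": 0,"dz": -0.9,"ax": 0,"ay": 0,"az": 0,"hand": 0.8}
  ]
}}

```text
t: 9.78
tcp_pos: [0.5806, 0.2089, 0.2449]
orientation: [0.924, 0.383, 0.004, 0.001]
force: [0.5, 0.8, -0.0]
grip_width: 0.797
grip_force: 0.0
```

```bash
python3 - <<'E'
from h import *
from plant import viewer
c=viewer.read_camera("wrist");pickle.dump(c,open("w3.pkl","wb"))
cv2.imwrite("pics/w3.png",c["pixels"])
plan([(.53,.05,.24,80)])
E
```

```text
t 9.83 tcp [0.5799 0.2088 0.2418] yaw 45.0 tilt [ 4.4e-03  6.0e-04 -1.0e+00] F [ 0.5  0.1 -1.4] T [0.04 0.03 0.02] w 0.8 gf 0.0
  d [-0.7375  0.3853  0.0074] a [ 0.0006 -0.0004 -0.0973] rows>= 6
```

View pics/w3.png

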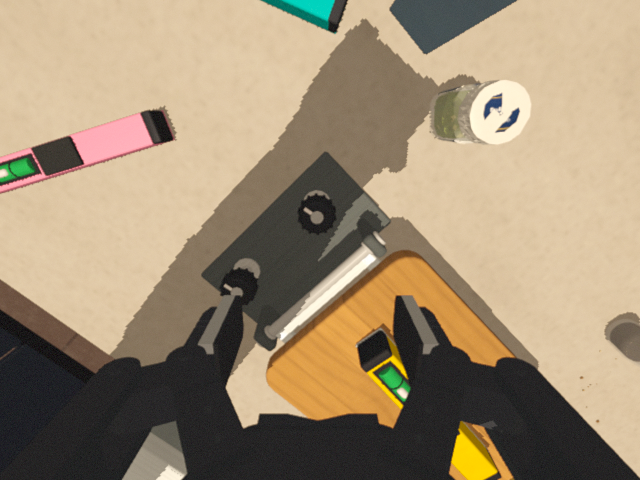

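Both pointers, at (311,212) and (231,289), now look parallel, as they should with both bolts home. Next I fly over the level to read the bubble.

{"name": "jog_arm", "arguments": {
  "rows": [
    {"dx": -0.735,"dy": 0.385,"dz": 0,"ax": 0,"ay": 0,"az": -0.097,"hand": 0.8},
    {"dx": -0.735,"dy": 0.385,"dz": 0,"ax": 0,"ay": 0,"az": -0.097,"hand": 0.8},
    {"dx": -0.735,"dy": 0.385,"dz": 0,"ax": 0,"ay": 0,"az": -0.097,"hand": 0.8},
    {"dx": -0.735,"dy": 0.385,"dz": 0,"ax": 0,"ay": 0,"az": -0.097,"hand": 0.8},
    {"dx": -0.735,"dy": 0.385,"dz": 0,"ax": 0,"ay": 0,"az": -0.097,"hand": 0.8},
    {"dx": -0.735,"dy": 0.385,"dz": 0,"ax": 0,"ay": 0,"az": -0.097,"hand": 0.8},
    {"dx": -0.735,"dy": 0.385,"dz": 0,"ax": 0,"ay": 0,"az": -0.097,"hand": 0.8}
  ]
}}

```text
t: 10.42
tcp_pos: [0.5284, 0.05, 0.2379]
orientation: [0.768, 0.641, -0.0, -0.001]
force: [-0.6, -0.0, 0.4]
grip_width: 0.8
grip_force: 0.0
```

```bash
python3 - <<'E'
from h import *
from plant import viewer
c=viewer.read_camera("wrist");pickle.dump(c,open("w4.pkl","wb"))
cv2.imwrite("pics/w4.png",c["pixels"])
plan([(.519,-.2065,.22,126),(.519,-.2065,.122,126)])
E
```

```text
t 10.47 tcp [0.5287 0.0506 0.238 ] yaw 79.7 tilt [-1.3e-03  5.0e-04 -1.0e+00] F [ 0.6 -0.2  0.6] T [ 0.06 -0.03 -0.04] w 0.799 gf 0.0
  d [-0.6368  0.0918  0.0448] a [-0.0001 -0.0001 -0.0644] rows>= 5
  d [-0.6215 -0.1662  0.0451] a [-0.0001 -0.0001 -0.0644] rows>= 5
  d [0.   0.   0.49] a [-0. -0. -0.] rows>= 4
```

View pics/w4.png

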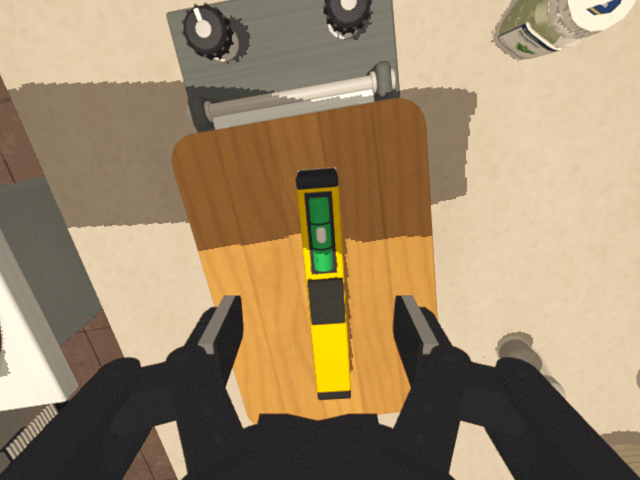

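The bubble is at (321,235) in a vial spanning rows 193–273, so it reads about +1 mm unpressed, or about −10 mm seated. That calls for roughly 0.93 rad clockwise. The pad is near (326,301).

{"name": "jog_arm", "arguments": {
  "rows": [
    {"dx": -0.637,"dy": 0.092,"dz": 0.02,"ax": 0,"ay": 0,"az": -0.064,"hand": 0.85},
    {"dx": -0.637,"dy": 0.092,"dz": 0.02,"ax": 0,"ay": 0,"az": -0.064,"hand": 0.85},
    {"dx": -0.637,"dy": 0.092,"dz": 0.02,"ax": 0,"ay": 0,"az": -0.064,"hand": 0.85},
    {"dx": -0.637,"dy": 0.092,"dz": 0.02,"ax": 0,"ay": 0,"az": -0.064,"hand": 0.85},
    {"dx": -0.637,"dy": 0.092,"dz": 0.02,"ax": 0,"ay": 0,"az": -0.064,"hand": 0.85}
  ]
}}

```text
t: 10.88
tcp_pos: [0.5246, -0.0803, 0.2341]
orientation: [0.624, 0.782, -0.0, -0.0]
force: [0.3, 0.6, 0.1]
grip_width: 0.849
grip_force: 0.0
```

{"name": "jog_arm", "arguments": {
  "rows": [
    {"dx": -0.622,"dy": -0.166,"dz": 0.02,"ax": 0,"ay": 0,"az": -0.064,"hand": 0.85},
    {"dx": -0.622,"dy": -0.166,"dz": 0.02,"ax": 0,"ay": 0,"az": -0.064,"hand": 0.85},
    {"dx": -0.622,"dy": -0.166,"dz": 0.02,"ax": 0,"ay": 0,"az": -0.064,"hand": 0.85},
    {"dx": -0.622,"dy": -0.166,"dz": 0.02,"ax": 0,"ay": 0,"az": -0.064,"hand": 0.85},
    {"dx": -0.622,"dy": -0.166,"dz": 0.02,"ax": 0,"ay": 0,"az": -0.064,"hand": 0.85},
    {"dx": -0.622,"dy": -0.166,"dz": 0.02,"ax": 0,"ay": 0,"az": -0.064,"hand": 0.85}
  ]
}}

```text
t: 11.38
tcp_pos: [0.5202, -0.2059, 0.2305]
orientation: [0.456, 0.89, 0.0, -0.001]
force: [0.4, -0.4, -0.3]
grip_width: 0.846
grip_force: 0.0
```

```bash
python3 - <<'E'
from h import *
from plant import viewer
c4=pickle.load(open("w4.pkl","rb"));print("pad",plane(c4,326.5,301,.125).round(4),"vial",plane(c4,319.5,193,.121).round(4),plane(c4,323,273,.121).round(4),"bub",plane(c4,321,235,.121).round(4))
c=viewer.read_camera("wrist");pickle.dump(c,open("w5.pkl","wb"));cv2.imwrite("pics/w5.png",c["pixels"])
h=cv2.cvtColor(c["pixels"],cv2.COLOR_BGR2HSV).astype(int)
m=((h[...,0]<5)|(h[...,0]>174))&(h[...,1]>170)&(h[...,2]>90)
for s,ce in blobs(m,200): 
    print(s,ce,plane(c,*ce,.12).round(4),plane(c,*ce,.128).round(4))
plan([(.519,-.2065,.122,126)])
E
```

```text
pad [0.5263 0.0008 0.125 ] vial [0.5358 0.084  0.121 ] [0.5274 0.0228 0.121 ] bub [0.5313 0.0531 0.121 ]
[286, 209, 55, 60, 2089] [314.1 238.5] [ 0.5175 -0.2045  0.12  ] [ 0.5159 -0.2022  0.128 ]
t 11.43 tcp [ 0.5203 -0.2054  0.2307] yaw 125.8 tilt [-6.e-04  1.e-03 -1.e+00] F [0.3 0.3 0.7] T [ 0.05 -0.    0.04] w 0.848 gf 0.0
  d [-0.0014 -0.0087  0.5435] a [ 0.     -0.0002 -0.0006] rows>= 4
```

{"name": "jog_arm", "arguments": {
  "rows": [
    {"dx": 0.006,"dy": -0.01,"dz": 0.2,"ax": 0,"ay": 0,"az": 0,"hand": 0.85},
    {"dx": 0.006,"dy": -0.01,"dz": 0.4,"ax": 0,"ay": 0,"az": 0,"hand": 0.85},
    {"dx": 0.006,"dy": -0.01,"dz": 0.54,"ax": 0,"ay": 0,"az": 0,"hand": 0.85},
    {"dx": 0.006,"dy": -0.01,"dz": 0.54,"ax": 0,"ay": 0,"az": 0,"hand": 0.85},
    {"dx": 0.006,"dy": -0.01,"dz": 0.54,"ax": 0,"ay": 0,"az": 0,"hand": 0.2},
    {"dx": 0.006,"dy": -0.01,"dz": 0.54,"ax": 0,"ay": 0,"az": 0,"hand": 0.2},
    {"dx": 0.006,"dy": -0.01,"dz": 0.54,"ax": 0,"ay": 0,"az": 0,"hand": 0.2},
    {"dx": 0.006,"dy": -0.01,"dz": 0.54,"ax": 0,"ay": 0,"az": 0,"hand": 0.2},
    {"dx": 0.006,"dy": -0.01,"dz": 0.54,"ax": 0,"ay": 0,"az": 0,"hand": 0.2},
    {"dx": 0.006,"dy": -0.01,"dz": 0.54,"ax": 0,"ay": 0,"az": 0,"hand": 0.2}
  ],
  "squeeze": 30
}}

```text
t: 12.27
tcp_pos: [0.5182, -0.2082, 0.1264]
orientation: [0.455, 0.89, -0.001, 0.001]
force: [-5.9, -0.4, 7.8]
grip_width: 0.427
grip_force: 30.2
```

```bash
python3 - <<'E'
from h import *
plan([])
c4=pickle.load(open("w4.pkl","rb"))
cv2.imwrite("pics/v4.png",cv2.resize(c4["pixels"][165:325,290:355],None,fx=3.7,fy=3.7,interpolation=cv2.INTER_CUBIC))
E
```

```text
t 12.27 tcp [ 0.5182 -0.2082  0.1264] yaw 125.9 tilt [ 0.0017 -0.003  -1.    ] F [-5.9 -0.4  7.8] T [-0.01  1.35 -0.05] w 0.427 gf 30.2
```

View pics/v4.png

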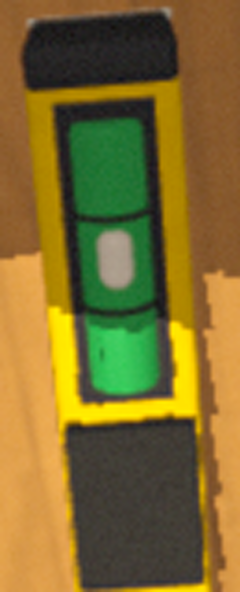

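The crop shows the lines at rows 218 and 312 (middle 265) and the bubble at 259, about −1.4 mm unpressed. That needs about 1.12 rad, or 64°.

{"name": "jog_arm", "arguments": {
  "rows": [
    {"dx": 0,"dy": -0.003,"dz": -0.004,"ax": 0,"ay": 0,"az": 0.018,"hand": 0.2},
    {"dx": 0,"dy": -0.003,"dz": -0.004,"ax": 0,"ay": 0,"az": 0.036,"hand": 0.2},
    {"dx": 0,"dy": -0.003,"dz": -0.004,"ax": 0,"ay": 0,"az": 0.054,"hand": 0.2},
    {"dx": 0,"dy": -0.003,"dz": -0.004,"ax": 0,"ay": 0,"az": 0.072,"hand": 0.2},
    {"dx": 0,"dy": -0.003,"dz": -0.004,"ax": 0,"ay": 0,"az": 0.09,"hand": 0.2},
    {"dx": 0,"dy": -0.003,"dz": -0.004,"ax": 0,"ay": 0,"az": 0.108,"hand": 0.2},
    {"dx": 0,"dy": -0.003,"dz": -0.004,"ax": 0,"ay": 0,"az": 0.126,"hand": 0.2},
    {"dx": 0,"dy": -0.003,"dz": -0.004,"ax": 0,"ay": 0,"az": 0.144,"hand": 0.2},
    {"dx": 0,"dy": -0.003,"dz": -0.004,"ax": 0,"ay": 0,"az": 0.162,"hand": 0.2},
    {"dx": 0,"dy": -0.003,"dz": -0.004,"ax": 0,"ay": 0,"az": 0.178,"hand": 0.2}
  ]
}}

```text
t: 13.1
tcp_pos: [0.5179, -0.2082, 0.1265]
orientation: [0.859, 0.511, 0.0, 0.001]
force: [-2.1, -0.3, 0.8]
grip_width: 0.43
grip_force: 31.3
```

{"name": "jog_arm", "arguments": {
  "rows": [
    {"dx": 0,"dy": 0,"dz": 0,"ax": 0,"ay": 0,"az": 0,"hand": 0.2},
    {"dx": 0,"dy": 0,"dz": 0,"ax": 0,"ay": 0,"az": 0,"hand": 0.85},
    {"dx": 0,"dy": 0,"dz": 0,"ax": 0,"ay": 0,"az": 0,"hand": 0.85},
    {"dx": 0,"dy": 0,"dz": 0,"ax": 0,"ay": 0,"az": 0,"hand": 0.85},
    {"dx": 0,"dy": 0,"dz": 0,"ax": 0,"ay": 0,"az": 0,"hand": 0.85},
    {"dx": 0,"dy": 0,"dz": -0.2,"ax": 0,"ay": 0,"az": 0,"hand": 0.85},
    {"dx": 0,"dy": 0,"dz": -0.4,"ax": 0,"ay": 0,"az": 0,"hand": 0.85},
    {"dx": 0,"dy": 0,"dz": -0.54,"ax": 0,"ay": 0,"az": 0,"hand": 0.85},
    {"dx": 0,"dy": 0,"dz": -0.54,"ax": 0,"ay": 0,"az": 0,"hand": 0.85}
  ]
}}

```text
t: 13.85
tcp_pos: [0.5191, -0.209, 0.2389]
orientation: [0.858, 0.514, 0.002, 0.004]
force: [0.5, -0.8, -0.2]
grip_width: 0.85
grip_force: 0.0
```

```bash
python3 -c "
from h import *
plan([(.5263,.0008,.235,80)])"
```

```text
t 13.85 tcp [ 0.5191 -0.209   0.2389] yaw 61.9 tilt [ 0.0076 -0.0053 -1.    ] F [ 0.5 -0.8 -0.2] T [ 0.02 -0.05  0.03] w 0.85 gf 0.0
  d [ 0.9422 -0.4625  0.0144] a [ 0.0014  0.0004 -0.0503] rows>= 7
```

{"name": "jog_arm", "arguments": {
  "rows": [
    {"dx": 0.942,"dy": -0.462,"dz": 0.1,"ax": 0.0014,"ay": 0.0004,"az": -0.06,"hand": 0},
    {"dx": 0.942,"dy": -0.462,"dz": 0.1,"ax": 0.0014,"ay": 0.0004,"az": -0.06,"hand": 0},
    {"dx": 0.942,"dy": -0.462,"dz": 0.1,"ax": 0.0014,"ay": 0.0004,"az": -0.06,"hand": 0},
    {"dx": 0.942,"dy": -0.462,"dz": 0.1,"ax": 0.0014,"ay": 0.0004,"az": -0.06,"hand": 0},
    {"dx": 0.942,"dy": -0.462,"dz": 0.1,"ax": 0.0014,"ay": 0.0004,"az": -0.06,"hand": 0},
    {"dx": 0.942,"dy": -0.462,"dz": 0.1,"ax": 0.0014,"ay": 0.0004,"az": -0.06,"hand": 0},
    {"dx": 0.942,"dy": -0.462,"dz": 0.1,"ax": 0.0014,"ay": 0.0004,"az": -0.06,"hand": 0},
    {"dx": 0.942,"dy": -0.462,"dz": 0.1,"ax": 0.0014,"ay": 0.0004,"az": -0.06,"hand": 0}
  ]
}}

```text
t: 14.52
tcp_pos: [0.5246, 0.0021, 0.2119]
orientation: [0.746, 0.666, -0.001, -0.004]
force: [-0.7, -0.2, 0.9]
grip_width: -0.006
grip_force: 0.0
```

```bash
cat >> h.py <<'E'
def bubble(c):
    "gap lines/bubble along the vial from its green mask (pixels down the level)"
    im=c["pixels"];h=cv2.cvtColor(im,cv2.COLOR_BGR2HSV).astype(int)
    g=((h[...,0]>45)&(h[...,0]<80)&(h[...,1]>120)&(h[...,2]>50)).astype(np.uint8)
    return [(s,ce.tolist()) for s,ce in blobs(g,60)]
E
python3 - <<'E'
from h import *
from plant import viewer
c=viewer.read_camera("wrist");pickle.dump(c,open("w6.pkl","wb"));cv2.imwrite("pics/w6.png",c["pixels"])
print(bubble(c)); plan([(.5263,.0008,.165,83.5)])
E
```

```text
[([308, 126, 24, 32, 754], [319.5, 141.7]), ([308, 159, 24, 32, 631], [319.7, 172.9]), ([309, 191, 23, 29, 493], [320.0, 207.4])]
t 14.57 tcp [0.5247 0.0014 0.2119] yaw 83.4 tilt [-0.0074  0.0045 -1.    ] F [ 0.1 -0.3  0.5] T [-0.03  0.    0.03] w -0.002 gf 0.0
  d [-0.0027  0.0102  0.2347] a [-0.0012 -0.0006 -0.0002] rows>= 3
```

View pics/w6.png

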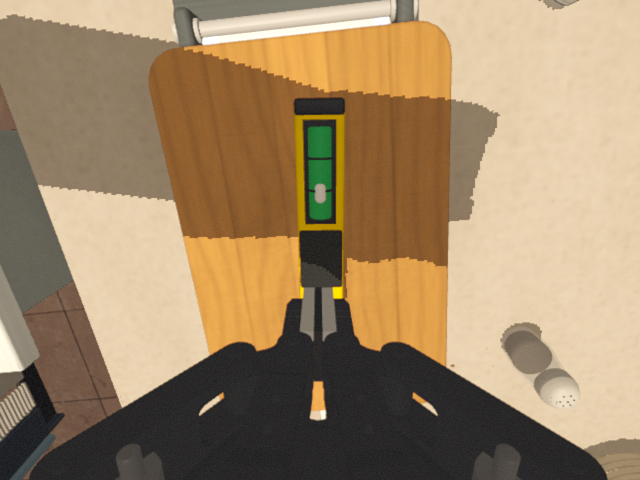

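Unpressed, the bubble is at (320,193) and the middle of the lines at row 174, about +13 mm, close to what is wanted. Now I press down slowly.

{"name": "jog_arm", "arguments": {
  "rows": [
    {"dx": -0.003,"dy": 0.01,"dz": 0.12,"ax": -0.0012,"ay": -0.0006,"az": 0,"hand": 0},
    {"dx": -0.003,"dy": 0.01,"dz": 0.25,"ax": -0.0012,"ay": -0.0006,"az": 0,"hand": 0},
    {"dx": -0.003,"dy": 0.01,"dz": 0.28,"ax": -0.0012,"ay": -0.0006,"az": 0,"hand": 0},
    {"dx": -0.003,"dy": 0.01,"dz": 0.295,"ax": -0.0012,"ay": -0.0006,"az": 0,"hand": 0},
    {"dx": -0.003,"dy": 0.01,"dz": 0.295,"ax": -0.0012,"ay": -0.0006,"az": 0,"hand": 0}
  ]
}}

```text
t: 14.98
tcp_pos: [0.5259, 0.0007, 0.153]
orientation: [0.747, 0.665, -0.0, -0.001]
force: [0.4, -0.5, 0.5]
grip_width: 0.003
grip_force: 0.0
```

{"name": "jog_arm", "arguments": {
  "rows": [
    {"dx": 0,"dy": 0,"dz": 0.005,"ax": 0,"ay": 0,"az": 0,"hand": 0},
    {"dx": 0,"dy": 0,"dz": 0.01,"ax": 0,"ay": 0,"az": 0,"hand": 0},
    {"dx": 0,"dy": 0,"dz": 0.01,"ax": 0,"ay": 0,"az": 0,"hand": 0}
  ]
}}

```text
t: 15.23
tcp_pos: [0.5265, 0.0013, 0.1519]
orientation: [0.747, 0.665, 0.0, 0.0]
force: [1.0, 0.0, 0.2]
grip_width: 0.002
grip_force: 0.0
```

{"name": "jog_arm", "arguments": {
  "rows": [
    {"dx": 0,"dy": 0,"dz": 0.005,"ax": 0,"ay": 0,"az": 0,"hand": 0},
    {"dx": 0,"dy": 0,"dz": 0.01,"ax": 0,"ay": 0,"az": 0,"hand": 0},
    {"dx": 0,"dy": 0,"dz": 0.01,"ax": 0,"ay": 0,"az": 0,"hand": 0}
  ]
}}

```text
t: 15.48
tcp_pos: [0.526, 0.0016, 0.1489]
orientation: [0.746, 0.665, -0.0, -0.0]
force: [0.2, -0.5, 0.2]
grip_width: 0.0
grip_force: 0.0
```

```bash
python3 - <<'E'
from h import *
from plant import viewer
c=viewer.read_camera("wrist");print(bubble(c)); plan([])
E
```

```text
[([298, 128, 34, 45, 1488], [314.7, 150.0]), ([299, 175, 33, 43, 1200], [315.3, 193.9]), ([300, 219, 32, 39, 895], [316.1, 240.5])]
t 15.53 tcp [0.526  0.0016 0.1489] yaw 83.4 tilt [-6.e-04  3.e-04 -1.e+00] F [0.3 1.1 0.9] T [0.03 0.04 0.02] w -0.004 gf 0.0
```

{"name": "jog_arm", "arguments": {
  "rows": [
    {"dx": 0,"dy": 0,"dz": 0.01,"ax": 0,"ay": 0,"az": 0,"hand": 0},
    {"dx": 0,"dy": 0,"dz": 0.01,"ax": 0,"ay": 0,"az": 0,"hand": 0},
    {"dx": 0,"dy": 0,"dz": 0.01,"ax": 0,"ay": 0,"az": 0,"hand": 0}
  ]
}}

```text
t: 15.78
tcp_pos: [0.5262, 0.0016, 0.147]
orientation: [0.746, 0.665, 0.0, -0.0]
force: [-0.7, 0.8, 1.5]
grip_width: 0.001
grip_force: 0.7
```

{"name": "jog_arm", "arguments": {
  "rows": [
    {"dx": 0,"dy": 0,"dz": 0.008,"ax": 0,"ay": 0,"az": 0,"hand": 0},
    {"dx": 0,"dy": 0,"dz": 0.008,"ax": 0,"ay": 0,"az": 0,"hand": 0},
    {"dx": 0,"dy": 0,"dz": 0.008,"ax": 0,"ay": 0,"az": 0,"hand": 0}
  ]
}}

```text
t: 16.03
tcp_pos: [0.5262, 0.0012, 0.1455]
orientation: [0.747, 0.665, -0.0, 0.0]
force: [-0.8, -2.3, 3.9]
grip_width: 0.003
grip_force: 2.0
```

```bash
python3 -c "
from h import *
plan([])"
```

```text
t 16.03 tcp [0.5262 0.0012 0.1455] yaw 83.4 tilt [-0.e+00 -5.e-04 -1.e+00] F [-0.8 -2.3  3.9] T [-0.62  0.    0.04] w 0.003 gf 2.0
```

{"name": "jog_arm", "arguments": {
  "rows": [
    {"dx": 0,"dy": 0,"dz": 0.008,"ax": 0,"ay": 0,"az": 0,"hand": 0},
    {"dx": 0,"dy": 0,"dz": 0.008,"ax": 0,"ay": 0,"az": 0,"hand": 0},
    {"dx": 0,"dy": 0,"dz": 0.008,"ax": 0,"ay": 0,"az": 0,"hand": 0}
  ]
}}

```text
t: 16.28
tcp_pos: [0.5263, 0.0011, 0.1441]
orientation: [0.747, 0.665, -0.0, 0.0]
force: [0.1, -3.3, 4.9]
grip_width: 0.001
grip_force: 2.6
```

{"name": "jog_arm", "arguments": {
  "rows": [
    {"dx": 0,"dy": 0,"dz": 0.005,"ax": 0,"ay": 0,"az": 0,"hand": 0},
    {"dx": 0,"dy": 0,"dz": 0.005,"ax": 0,"ay": 0,"az": 0,"hand": 0},
    {"dx": 0,"dy": 0,"dz": 0.005,"ax": 0,"ay": 0,"az": 0,"hand": 0}
  ]
}}

```text
t: 16.53
tcp_pos: [0.5265, 0.001, 0.1437]
orientation: [0.747, 0.665, -0.0, 0.001]
force: [-1.5, -3.9, 10.0]
grip_width: -0.001
grip_force: 4.6
```

```bash
python3 -c "
from h import *
plan([])"
```

```text
t 16.53 tcp [0.5265 0.001  0.1437] yaw 83.4 tilt [ 8.e-04 -1.e-03 -1.e+00] F [-1.5 -3.9 10. ] T [-0.82  0.34 -0.01] w -0.001 gf 4.6
```

{"name": "jog_arm", "arguments": {
  "rows": [
    {"dx": 0,"dy": 0,"dz": 0.001,"ax": 0,"ay": 0,"az": 0,"hand": 0},
    {"dx": 0,"dy": 0,"dz": 0.001,"ax": 0,"ay": 0,"az": 0,"hand": 0},
    {"dx": 0,"dy": 0,"dz": 0.001,"ax": 0,"ay": 0,"az": 0,"hand": 0},
    {"dx": 0,"dy": 0,"dz": 0.001,"ax": 0,"ay": 0,"az": 0,"hand": 0},
    {"dx": 0,"dy": 0,"dz": 0.001,"ax": 0,"ay": 0,"az": 0,"hand": 0},
    {"dx": 0,"dy": 0,"dz": 0.001,"ax": 0,"ay": 0,"az": 0,"hand": 0},
    {"dx": 0,"dy": 0,"dz": 0.001,"ax": 0,"ay": 0,"az": 0,"hand": 0},
    {"dx": 0,"dy": 0,"dz": 0.001,"ax": 0,"ay": 0,"az": 0,"hand": 0},
    {"dx": 0,"dy": 0,"dz": 0.001,"ax": 0,"ay": 0,"az": 0,"hand": 0},
    {"dx": 0,"dy": 0,"dz": 0.001,"ax": 0,"ay": 0,"az": 0,"hand": 0}
  ]
}}

```text
t: 17.37
tcp_pos: [0.5265, 0.001, 0.1437]
orientation: [0.747, 0.665, 0.0, 0.001]
force: [-1.5, -3.7, 10.3]
grip_width: 0.001
grip_force: 5.2
```

{"name": "jog_arm", "arguments": {
  "rows": [
    {"dx": 0,"dy": 0,"dz": 0,"ax": 0,"ay": 0,"az": 0,"hand": 0},
    {"dx": 0,"dy": 0,"dz": 0,"ax": 0,"ay": 0,"az": 0,"hand": 0},
    {"dx": 0,"dy": 0,"dz": 0,"ax": 0,"ay": 0,"az": 0,"hand": 0},
    {"dx": 0,"dy": 0,"dz": 0,"ax": 0,"ay": 0,"az": 0,"hand": 0},
    {"dx": 0,"dy": 0,"dz": 0,"ax": 0,"ay": 0,"az": 0,"hand": 0},
    {"dx": 0,"dy": 0,"dz": 0,"ax": 0,"ay": 0,"az": 0,"hand": 0},
    {"dx": 0,"dy": 0,"dz": 0,"ax": 0,"ay": 0,"az": 0,"hand": 0},
    {"dx": 0,"dy": 0,"dz": 0,"ax": 0,"ay": 0,"az": 0,"hand": 0},
    {"dx": 0,"dy": 0,"dz": 0,"ax": 0,"ay": 0,"az": 0,"hand": 0},
    {"dx": 0,"dy": 0,"dz": 0,"ax": 0,"ay": 0,"az": 0,"hand": 0}
  ]
}}

```text
t: 18.2
tcp_pos: [0.5265, 0.001, 0.1437]
orientation: [0.747, 0.665, 0.0, 0.001]
force: [-1.7, -4.3, 11.0]
grip_width: 0.003
grip_force: 5.2
```

```bash
python3 - <<'E'
from h import *
from plant import viewer
c=viewer.read_camera("wrist");pickle.dump(c,open("w7.pkl","wb"));print(bubble(c)); plan([])
cv2.imwrite("pics/w7.png",cv2.resize(c["pixels"][80:330,220:420],None,fx=2.4,fy=2.4,interpolation=cv2.INTER_CUBIC))
E
```

```text
[([296, 130, 36, 47, 1546], [313.7, 152.5]), ([298, 177, 34, 45, 942], [314.6, 199.6]), ([299, 222, 33, 40, 1153], [315.5, 241.4])]
t 18.25 tcp [0.5265 0.001  0.1437] yaw 83.4 tilt [ 0.001 -0.001 -1.   ] F [-2.3 -3.6 10. ] T [-0.86  0.43  0.03] w 0.0 gf 5.2
```

View pics/w7.png

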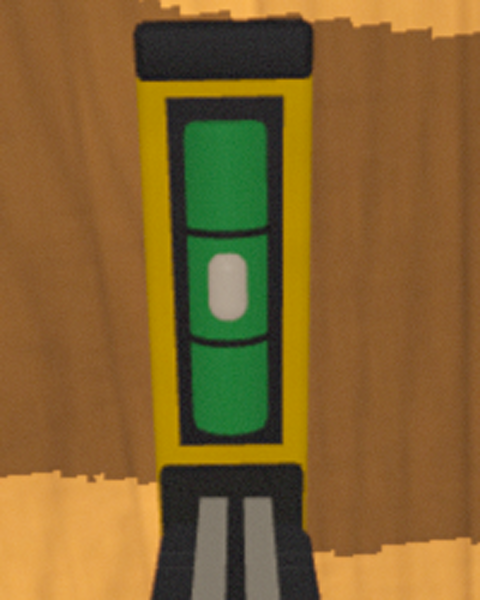

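Pressed and settled, the lines are at crop rows 234 and 343 (middle 288) and the bubble is centred at row 287. The push is a steady 10 N, so I'm handing in.

```bash
python3 -c "
from plant import bot
print(bot.sign_off())"
```

```text
the job is handed in; nothing more can be done
None
```

The job is handed in, though no verdict came back: by torque and pointer marks both bolts are home, and the level is pressed at about 10 N with the bubble centred between the lines; I touched none of the jar, cup or shaker.

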